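# Switch on the isolator in the container store

## Robot

A 6-joint arm with a two-finger parallel gripper is mounted at the origin on the work surface. World frame = base frame: x ahead of the robot, y to its left, z up, the work surface at z = 0. Lengths are in m, angles in rad, forces in N, time in s.
With the tool pointing down it reaches from about 0.375 to 0.9 m from the base axis. Payload 3.1 kg.
Tool frame: the origin (TCP) lies at the very end of the fingers, on their centre line; the grasp point (between the pads) lies 19 mm behind it; z points along the fingers, y is the direction in which the jaws open and shut (so a half turn about z gives the same grasp; the last joint's range is limited). The gripper opens to 87 mm and grips with 3 to 60 N. Pads are 19 mm wide; open, the fingers measure 117 mm over their backs; the gripper's body (75 mm by 190 mm) begins 51 mm behind the grasp point.
Start: joints at [1.004, 0.527, 1.433, -0, 1.181, -0.178], TCP at [0.237, 0.578, 0.223] pointing down, gripper open.
Joint ranges: [-3.08, 3.08], [-0.75, 2.2], [0.22, 2.44], [-1.43, 4.57], [0, 2.65], [-2.85, 2.85]. Speed limits (rad/s): [2.79, 2.79, 3.14, 3.14, 3.14, 3.14].

## Interface

Orientations are given as a 3x3 rotation matrix whose columns are the frame's x, y, z axes.
In Python, from plant import sensors, optics, manip gives the robot as it stands.
- The arm moves only by the tool move_arm, never from a script. Its arguments are lists of equal length, an entry for each row: "xyz": the shift along the world's x, y, z in m, a list of three; "twist": the turn, a rotation vector about the world's x, y, z in degrees, a list of three. In form: {"xyz": [[dx, dy, dz], ...], "twist": [[wx, wy, wz], ...]}. A call has 1 to 20 rows; each row shifts and turns the commanded pose from where the row before left it; what a row does not reach is not made up. A row lasts 1/10 s, in which the tool goes at most 50 mm and 8.59 degrees, less where a joint would pass 70% of its speed; a pose out of reach is approached as far as the arm can. A call with a gripper value outside its range is refused whole. "claw" is the finger opening in m, from 0 to 0.087, set as the call begins (left out, the last holds). The fingers move at their own pace and stop on an object; the grip force is fixed at half the most. Time passes only in rows, so rows that do not move let the fingers close. It gives the time, the measured TCP pose, the force and the opening at its end, in the units of the state.
- sensors.get_state(): the state, without advancing time (a new reading comes with each control period).
- optics.snapshot(name): name is "scene" or "top" or "wrist"; returns a dict with "color" (480x640x3 uint8, blue, green, red), "fx", "fy", "cx", "cy" (pixels), "R" (3x3) and "t" (3): a world point X has camera coordinates R X + t. Camera axes: x right, y down, z forward; pixel columns grow to the right and rows downward; lengths in m; the calibration is good to about 2 mm. A picture is of the moment at which its call begins. There is no depth.
- manip.hand_in(): hands the job in, once; it reports no verdict.
The state is a dict: "clock": time; "joint_pos": joint angles; "joint_vel": joint speeds; "effort": joint torques, N m; "tool_pos": TCP position; "ee_rot": TCP orientation; "force": force on the tool from outside, world axes, zero at the start; "moment": the same for the moment, N m; "opening": opening from 0.0 (shut) to 1.0 (fully open).
Only numpy, scipy, OpenCV 4.12 (cv2) and the standard library are available. Lean on these libraries where they do the work, as an engineer would, in place of code of your own. Each camera call takes 0.05 s, during which the arm holds its last target. There are 200 camera calls.

## Task

Switch on the power isolator on the bench, the grey box with the long bar-shaped knob: pull the knob straight up to unlock it, turn it clockwise from the round stud to the long raised ridge, push it back down fully home so that it locks, and let go. Leave the round knob of the other grey box as it is.

Things in the scene. Friction and masses are not known exactly. Their poses are not given: they have to be found in the camera images.
- bar_grip (a point): Grip point of the isolator's black bar knob, on its vertical axis, 24 mm above its round base disc (62 mm across), 14 mm below the bar's flat top, 125 mm above the bench when home. The bar is 15 mm thick, 38 mm tall, 28 mm from axis to each end; one end is pointed, with a white line on top. x points along the bar to the pointed end, z up; it turns and rises with the knob. Grip across the 15 mm.
- main_lift (a joint): How far the bar knob is pulled up: 0 m fully home, 0.016 m fully out. It moves stiffly (about 3 N) and stays where it is left. It can be turned between off and on only when pulled out by more than about 0.010 m, and goes home only near off or on.
- main_turn (a joint): Angle of the bar knob, growing clockwise seen from above: 0 rad off (points at a black round stud, 9 mm), 1.047 on (at a black ridge, 24 mm long); stops at -0.12 and 1.20; friction 0.05 N m. When home it has 0.1 to 0.2 rad of play either way. The marks are on the fixed light-grey box, 144 mm square, 80 mm high, round the knob's grey collar (77 mm across, 12 mm high above the box).
- round_mark (a point): The white line on the black round ribbed knob of the other box, on its flat top, 20 mm from its vertical axis (x points outward along the line, z up). The knob is 50 mm across, its top 108 mm above the bench, in the middle of another fixed light-grey box, 144 mm square, 80 mm high. It turns easily; leave it alone.
There are look-alikes about, which are no part of the job. What is shaped like the part that bears bar_grip but blue or red is not meant.

How it is judged:
By the outcome, as a careful person would: the job done as asked, in the order asked, and still so for the second after the job is handed in, with the robot touching nothing.
It also fails if it takes over 35 s, if anything falls off the work surface, if the arm or the gripper's body presses on something with over 40 N, if the wrist force passes 120 N, or if a joint passes its speed limit or range.

## Working session

There is one attempt and no reset: what is moved stays moved. The work goes in short steps, Python scripts to look and compute and a tool call to move; the robot and the scene stay as the last step left them, time stands still between calls to the robot, and variables do not carry over. Pictures are saved under pics/ and viewed, about 8 in all and at most 12, crops included, and the job is handed in when it is done.

Besides the shell and the picture viewer there is one more tool, called after ">>>" by a JSON object that holds its "api" and its "payload". move_arm: Moves the arm, as the interface text tells. Its arguments: {"type":"object","properties":{"xyz":{"type":"array"},"twist":{"type":"array"},"claw":{"type":"number"}},"required":["xyz","twist"]}

```bash
mkdir -p pics; cat > h.py <<'E'
import numpy as np, cv2
from plant import sensors, optics, manip
def ray(s,u,v,z):
    d=s["R"].T@np.array([(u-s["cx"])/s["fx"],(v-s["cy"])/s["fy"],1.]); c=-s["R"].T@s["t"]
    return c+d*(z-c[2])/d[2]
def proj(s,X):
    p=s["R"]@np.asarray(X)+s["t"]; return np.array([s["fx"]*p[0]/p[2]+s["cx"],s["fy"]*p[1]/p[2]+s["cy"]])
E
python3 - <<'E'
from h import *
import pickle
for n in ("top","scene"):
    s=optics.snapshot(n); s={k:np.array(v) for k,v in s.items()}; pickle.dump(s,open(n+".pkl","wb"))
    cv2.imwrite(f"pics/{n}0.png",s["color"]); print(n,s["fx"],-s["R"].T@s["t"])
print(sensors.get_state())
E
```

```text
top 503.6665417751813 [ 0.2762323  -0.1400956   1.11431982]
scene 476.01792526638263 [ 1.15893059 -0.31382399  0.79318618]
{'clock': 0.1, 'joint_pos': array([ 1.00347014e+00,  5.28376335e-01,  1.43373400e+00, -2.13223815e-05,
        1.18140364e+00, -1.78517037e-01]), 'joint_vel': array([ 0.00166376, -0.00306987, -0.00426582,  0.00146405, -0.00018879,
        0.00054948]), 'effort': array([-6.46478184e-04, -4.40989995e+01, -1.77150553e+01,  6.34937757e-02,
        5.34200482e-02, -2.96310816e-05]), 'tool_pos': array([0.23656817, 0.57780738, 0.22168034]), 'ee_rot': array([[-9.25364063e-01,  3.79078248e-01, -1.01584224e-03],
       [ 3.79079472e-01,  9.25362682e-01, -1.63092970e-03],
       [ 3.21772527e-04, -1.89428867e-03, -9.99998154e-01]]), 'force': array([ 0.47778894, -0.27233603,  0.21054647]), 'moment': array([0.03492181, 0.03711978, 0.00696915]), 'opening': 1.002050203672776}
```

View pics/top0.png

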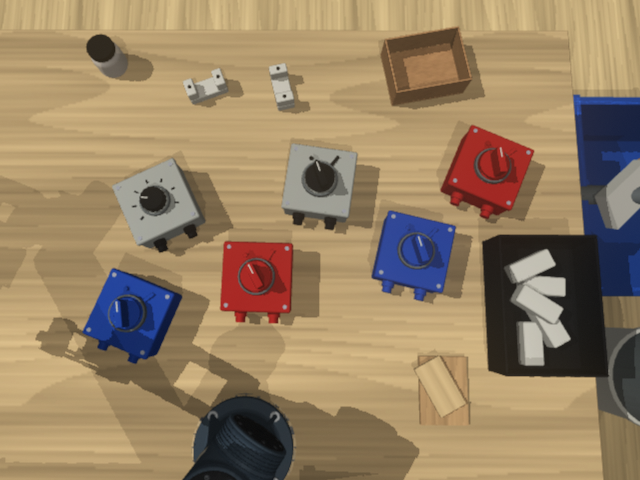

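View pics/scene0.png

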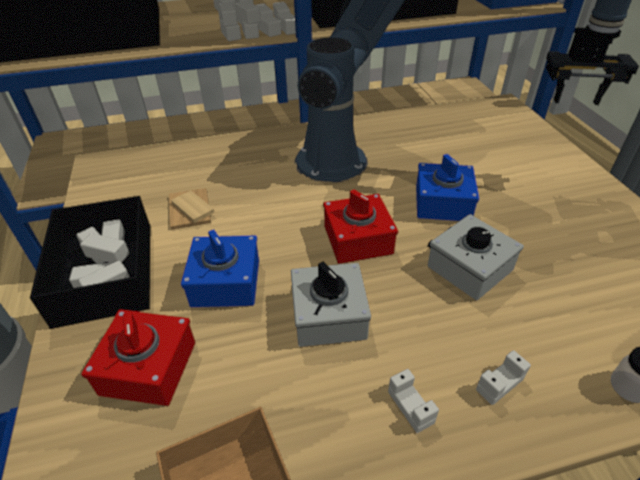

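Top: the target isolator is the grey box near (320,183), with its knob at (319,178), the ridge near (335,160) and the stud hidden or near (310,160). In the scene view its knob is at (327,285). The other grey box, with the round knob, is at (153,200).

```bash
python3 - <<'E'
from h import *
import pickle
t=pickle.load(open("top.pkl","rb")); s=pickle.load(open("scene.pkl","rb"))
a=cv2.resize(t["color"][135:235,270:370],None,fx=4,fy=4,interpolation=cv2.INTER_CUBIC)
b=cv2.resize(s["color"][250:350,280:380],None,fx=4,fy=4,interpolation=cv2.INTER_CUBIC)
cv2.imwrite("pics/crop0.png",np.hstack([a,b]))
print(ray(t,319,178,.13),ray(s,327,280,.13))
E
```

```text
[ 0.54623803 -0.15518046  0.13      ] [ 0.57367711 -0.16270514  0.13      ]
```

View pics/crop0.png

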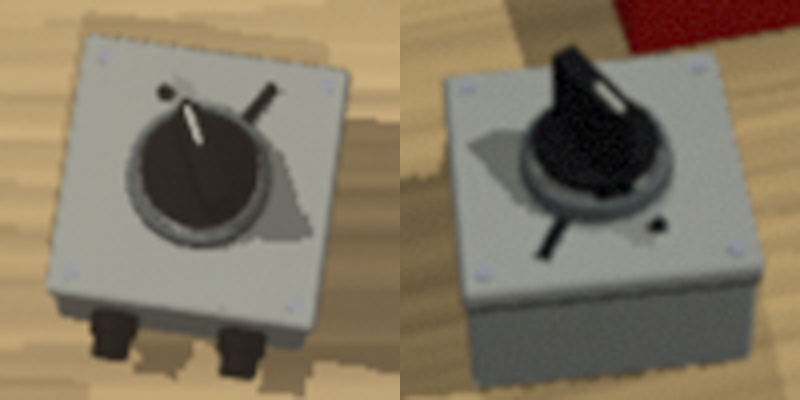

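The crop (×4, top view on the left) shows the stud at (165,92), the ridge from (247,120) to (275,88), the collar centred at (199,173), the white line from (187,108) to (199,142), and the box corners at (88,35), (348,70), (310,330) and (48,290).

```bash
python3 - <<'E'
from h import *
import pickle
t=pickle.load(open("top.pkl","rb"))
P=lambda x,y,z: ray(t,270+(x+.5)/4-.5,135+(y+.5)/4-.5,z)
c=P(199,173,.092); b=np.mean([P(*q,.08) for q in((88,35),(348,70),(310,330),(48,290))],0)
S=P(165,92,.082);r0=P(247,120,.082);r1=P(275,88,.082);l0=P(187,108,.139);l1=P(199,142,.139)
az=lambda d:np.degrees(np.arctan2(d[1],d[0]))
print("collar",c,"box",b)
for k in (c,b): print("stud",az(S-k),np.linalg.norm((S-k)[:2]),"ridge",az((r0+r1)/2-k),"line",az((l0+l1)/2-k), az(l0-k))
print("ridge dir",az(r1-r0),"line dir",az(l0-l1))
# ribs: dark contour & white line via wider bands in raw image; scene-view collar cross-check
s=pickle.load(open("scene.pkl","rb"))
Q=lambda x,y,z: ray(s,280+(x-400+.5)/4-.5,250+(y+.5)/4-.5,z)
d0,d1=Q(597,83,.139),Q(624,112,.139); st=Q(657,225,.082)
print("scene collar",Q(597,148,.092),"line",d0,d1,az(d0-d1),az(d1-d0),"stud",st,S, "ridge",Q(545,255,.082),r1)
print(l0,l1)
E
```

```text
collar [ 0.55693436 -0.15654612  0.092     ] box [ 0.55646151 -0.15645133  0.08      ]
stud 20.965189864303458 0.05034925394423986 ridge -39.06096599520945 line 17.889882531876474 18.37187697845709
stud 20.674290685633625 0.050757537137607056 ridge -38.817250352796975 line 16.842454839289125 17.754355661117753
ridge dir -40.14983936438113 line dir 19.017662771864384
scene collar [ 0.55800484 -0.15504025  0.092     ] line [ 0.5588843  -0.15498298  0.139     ] [ 0.5801373  -0.14774053  0.139     ] -161.1822812034388 18.81771879656121 stud [ 0.60419738 -0.1379724   0.082     ] [ 0.60395039 -0.13853113  0.082     ] ridge [ 0.60756383 -0.19393291  0.082     ] [ 0.60638433 -0.19695972  0.082     ]
[ 0.57758056 -0.1496893   0.139     ] [ 0.55999913 -0.15574914  0.139     ]
```

>>> {"api": "move_arm", "payload": {"xyz": [[0.0178,-0.0408,0.001],[0.0178,-0.0408,0.001],[0.0178,-0.0408,0.001],[0.0178,-0.0408,0.001],[0.0178,-0.0408,0.001],[0.0178,-0.0408,0],[0.0178,-0.0408,0],[0.0178,-0.0408,0],[0.0178,-0.0408,0],[0.0178,-0.0408,0],[0.0178,-0.0408,0],[0.0178,-0.0408,0],[0.0178,-0.0408,0],[0.0178,-0.0408,0],[0.0178,-0.0408,0],[0.0178,-0.0408,0],[0.0178,-0.0408,0],[0.0178,-0.0408,0],[0,0,0],[0,0,0]], "twist": [[0,0,2.28],[0,0,2.28],[0,0,2.28],[0,0,2.28],[0,0,2.28],[0,0,2.28],[0,0,2.28],[0,0,2.28],[0,0,2.28],[0,0,2.28],[0,0,2.28],[0,0,2.28],[0,0,2.28],[0,0,2.28],[0,0,2.28],[0,0,2.28],[0,0,2.28],[0,0,2.28],[0,0,0],[0,0,0]], "claw": 0.06}}

```text
clock: 2.1
tool_pos: [0.5568, -0.1566, 0.2267]
ee_rot: [[-0.948, -0.319, -0.002], [-0.319, 0.948, 0.001], [0.001, 0.002, -1.0]]
force: [-1.0, 0.3, 0.4]
opening: 0.688
```

```bash
python3 - <<'E'
from h import *
s=optics.snapshot("wrist"); cv2.imwrite("pics/w0.png",s["color"])
st=sensors.get_state(); print(st["tool_pos"],st["ee_rot"][:,1],st["joint_pos"],st["opening"])
az=lambda d:np.degrees(np.arctan2(d[1],d[0])); print(az(st["ee_rot"][:,1]))
for p in ([.557,-.156,.139],[.557,-.156,.092],[.604,-.1383,.082]): print(proj(s,p))
E
```

```text
[ 0.55628372 -0.15540981  0.22680868] [-0.32088631  0.94711509  0.00223323] [-4.66055194e-01  4.59558673e-01  1.54748908e+00  5.04322812e-04
  1.13722934e+00 -2.36373173e+00] 0.6878502264914764
108.71658227391747
[326.21564193 246.37811754]
[325.87676286 230.08470287]
[327.88550442 286.11190923]
```

View pics/w0.png

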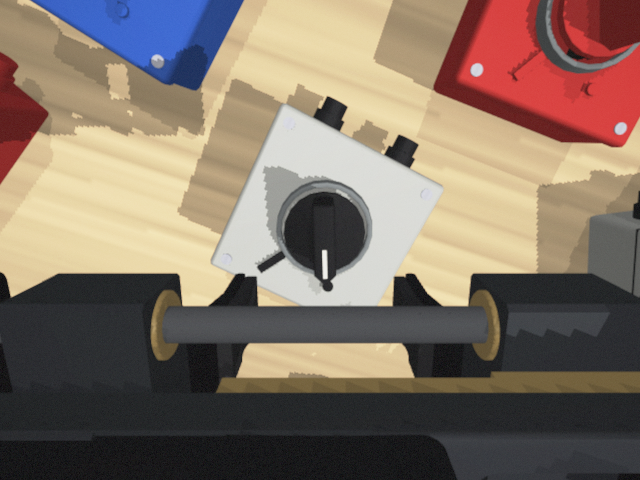

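The wrist view confirms this: the collar centre is at (325,228), against (326,230) predicted. The stud is at (327,286), and the bar is vertical in the image, centred between the fingers. Next I descend, then close.

>>> {"api": "move_arm", "payload": {"xyz": [[0,0,-0.015],[0,0,-0.015],[0,0,-0.015],[0,0,-0.015],[0,0,-0.015],[0,0,-0.015],[0,0,-0.015],[0,0,-0.014],[0,0,0],[0,0,0]], "twist": [[0,0,0],[0,0,0],[0,0,0],[0,0,0],[0,0,0],[0,0,0],[0,0,0],[0,0,0],[0,0,0],[0,0,0]]}}

```text
clock: 3.15
tool_pos: [0.5568, -0.1546, 0.1087]
ee_rot: [[-0.946, -0.323, -0.001], [-0.323, 0.946, 0.001], [0.001, 0.001, -1.0]]
force: [-0.7, -1.2, -0.7]
opening: 0.688
```

>>> {"api": "move_arm", "payload": {"xyz": [[0,0,0],[0,0,0],[0,0,0],[0,0,0],[0,0,0],[0,0,0],[0,0,0],[0,0,0]], "twist": [[0,0,0],[0,0,0],[0,0,0],[0,0,0],[0,0,0],[0,0,0],[0,0,0],[0,0,0]], "claw": 0.0}}

```text
clock: 3.95
tool_pos: [0.5575, -0.1568, 0.1086]
ee_rot: [[-0.947, -0.322, 0.001], [-0.322, 0.947, -0.001], [-0.0, -0.001, -1.0]]
force: [0.8, -2.5, -0.1]
opening: 0.174
```

The opening is 15.1 mm, so the bar is gripped. Now I pull up.

>>> {"api": "move_arm", "payload": {"xyz": [[0,0,0.003],[0,0,0.003],[0,0,0.003],[0,0,0.003],[0,0,0.003],[0,0,0],[0,0,0],[0,0,0]], "twist": [[0,0,0],[0,0,0],[0,0,0],[0,0,0],[0,0,0],[0,0,0],[0,0,0],[0,0,0]]}}

```text
clock: 4.75
tool_pos: [0.5576, -0.1567, 0.1245]
ee_rot: [[-0.947, -0.322, 0.001], [-0.322, 0.947, -0.001], [-0.0, -0.002, -1.0]]
force: [-1.3, -4.5, -0.5]
opening: 0.168
```

```bash
cat > look.py <<'E'
from h import *
import sys
n=sys.argv[1]
s=optics.snapshot("scene"); cv2.imwrite(f"pics/s{n}.png",cv2.resize(s["color"][200:360,240:420],None,fx=3,fy=3,interpolation=cv2.INTER_CUBIC))
st=sensors.get_state(); print(st["clock"],st["tool_pos"],st["force"],st["moment"],st["joint_pos"][5],st["opening"]*87,np.degrees(np.arctan2(st["ee_rot"][1,1],st["ee_rot"][0,1])))
E
python3 look.py 1
```

```text
4.8 [ 0.55757032 -0.1567004   0.12448085] [-0.65599304 -4.17889752  0.86989533] [-0.87863133  0.09908692  0.01911996] -2.364231269971896 14.407843271429924 108.77525467611994
```

View pics/s1.png

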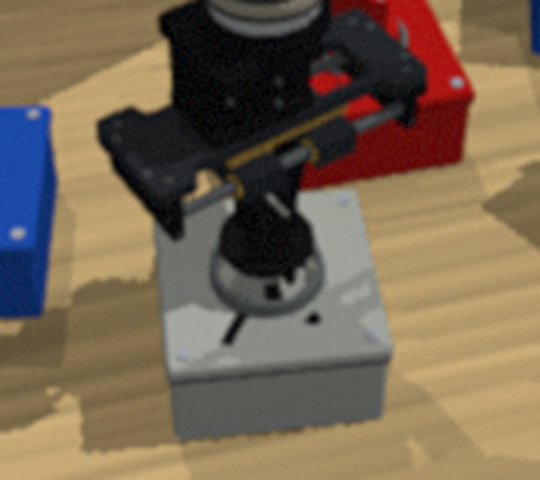

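The disc has risen off the collar (seen around (265,240) in the ×3 crop), still held and pointing at the stud. Now I turn it 58° clockwise, to −39.2°.

>>> {"api": "move_arm", "payload": {"xyz": [[0,0,0],[0,0,0],[0,0,0],[0,0,0],[0,0,0],[0,0,0],[0,0,0],[0,0,0],[0,0,0],[0,0,0],[0,0,0],[0,0,0],[0,0,0],[0,0,0],[0,0,0],[0,0,0],[0,0,0],[0,0,0]], "twist": [[0,0,-4],[0,0,-4],[0,0,-4],[0,0,-4],[0,0,-4],[0,0,-4],[0,0,-4],[0,0,-4],[0,0,-4],[0,0,-4],[0,0,-4],[0,0,-4],[0,0,-4],[0,0,-4],[0,0,-2],[0,0,0],[0,0,0],[0,0,0]]}}

```text
clock: 6.6
tool_pos: [0.5578, -0.1559, 0.1242]
ee_rot: [[-0.775, 0.632, 0.001], [0.632, 0.775, 0.0], [-0.001, 0.001, -1.0]]
force: [0.9, -1.7, 2.2]
opening: 0.17
```

```bash
python3 look.py 2
```

```text
6.65 [ 0.55778655 -0.15595293  0.1240461 ] [ 1.90812867 -2.16021768  1.67546267] [-0.40288565 -0.25451822 -0.0380287 ] -1.3522756950902564 14.664915592605867 50.76252032564321
```

View pics/s2.png

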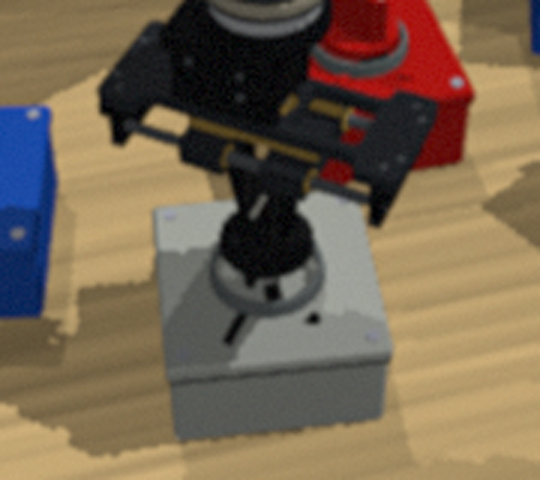

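The white line at (260,205) now points at the ridge (235,330). Now I push down.

>>> {"api": "move_arm", "payload": {"xyz": [[0,0,-0.003],[0,0,-0.003],[0,0,-0.003],[0,0,-0.003],[0,0,-0.003],[0,0,-0.001],[0,0,-0.001],[0,0,0],[0,0,0],[0,0,0]], "twist": [[0,0,0],[0,0,0],[0,0,0],[0,0,0],[0,0,0],[0,0,0],[0,0,0],[0,0,0],[0,0,0],[0,0,0]]}}

```text
clock: 7.65
tool_pos: [0.5578, -0.156, 0.1084]
ee_rot: [[-0.775, 0.632, 0.001], [0.632, 0.775, -0.0], [-0.001, 0.001, -1.0]]
force: [0.3, -0.3, 14.8]
opening: 0.172
```

The force has risen to 15 N at the height of the original grasp, so the knob has reached its stop. I press 1 mm more to be sure, then release and retreat.

>>> {"api": "move_arm", "payload": {"xyz": [[0,0,-0.001],[0,0,0],[0,0,0],[0,0,0]], "twist": [[0,0,0],[0,0,0],[0,0,0],[0,0,0]]}}

```text
clock: 8.05
tool_pos: [0.5578, -0.156, 0.1084]
ee_rot: [[-0.775, 0.632, 0.002], [0.632, 0.775, -0.001], [-0.002, 0.001, -1.0]]
force: [-1.8, 0.5, 19.3]
opening: 0.171
```

>>> {"api": "move_arm", "payload": {"xyz": [[0,0,0],[0,0,0],[0,0,0],[0,0,0],[0,0,0],[0,0,0]], "twist": [[0,0,0],[0,0,0],[0,0,0],[0,0,0],[0,0,0],[0,0,0]], "claw": 0.06}}

```text
clock: 8.65
tool_pos: [0.557, -0.1559, 0.1052]
ee_rot: [[-0.775, 0.633, -0.001], [0.633, 0.775, 0.0], [0.001, -0.0, -1.0]]
force: [0.9, 0.4, -0.4]
opening: 0.621
```

>>> {"api": "move_arm", "payload": {"xyz": [[0,0,0.01],[0,0,0.015],[0,0,0.02],[0,0,0.02],[0,0,0.02],[0,0,0.02],[0,0,0.02],[0,0,0],[0,0,0]], "twist": [[0,0,0],[0,0,0],[0,0,0],[0,0,0],[0,0,0],[0,0,0],[0,0,0],[0,0,0],[0,0,0]]}}

```text
clock: 9.55
tool_pos: [0.5573, -0.156, 0.231]
ee_rot: [[-0.775, 0.633, 0.001], [0.633, 0.775, -0.0], [-0.001, 0.0, -1.0]]
force: [-0.2, 0.1, 0.2]
opening: 0.692
```

```bash
python3 look.py 3; python3 - <<'E'
from h import *
w=optics.snapshot("wrist"); cv2.imwrite("pics/w3.png",w["color"])
c=np.array([.557,-.156])
for z,r,a in((.139,.025,-39.2),(.139,.025,-33.2),(.139,.025,-45.2),(.101,0,0),(.139,0,0),(.155,0,0)):
    print(z,a,proj(w,[c[0]+r*np.cos(np.radians(a)),c[1]+r*np.sin(np.radians(a)),z]))
s=optics.snapshot("scene")
for z in(.139,.155): print("scene crop",z,(proj(s,[.557,-.156,z])-[240,200])*3,(proj(s,[.557+.028*.775,-.156-.028*.632,z])-[240,200])*3)
E
```

```text
9.6 [ 0.55669243 -0.15576539  0.23005218] [0.11271435 0.08551556 0.49590143] [-0.07900079  0.00780836 -0.02102704] -1.3520112077117732 60.09079684890007 50.764107880293786
0.139 -39.2 [326.3086522  279.18129467]
0.139 -33.2 [330.13705215 278.99129595]
0.139 -45.2 [322.48048987 278.99309541]
0.101 0 [326.17213264 230.73237688]
0.139 0 [326.32699147 243.84132383]
0.155 0 [326.40602973 250.53198704]
scene crop 0.139 [264.28606628 209.3440826 ] [245.79765496 239.47671956]
scene crop 0.155 [264.10149866 191.61110621] [245.37934659 221.73888486]
```

View pics/s3.png

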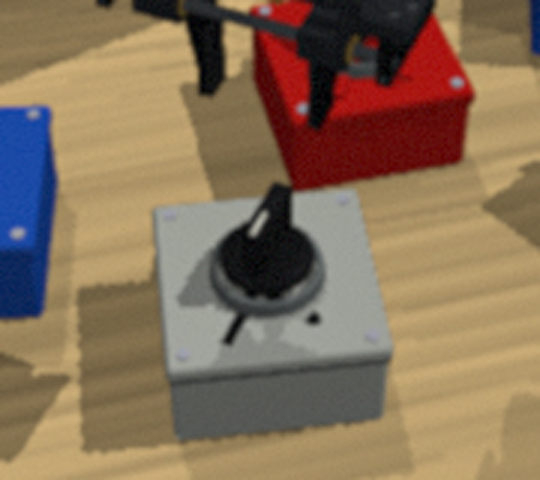

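View pics/w3.png

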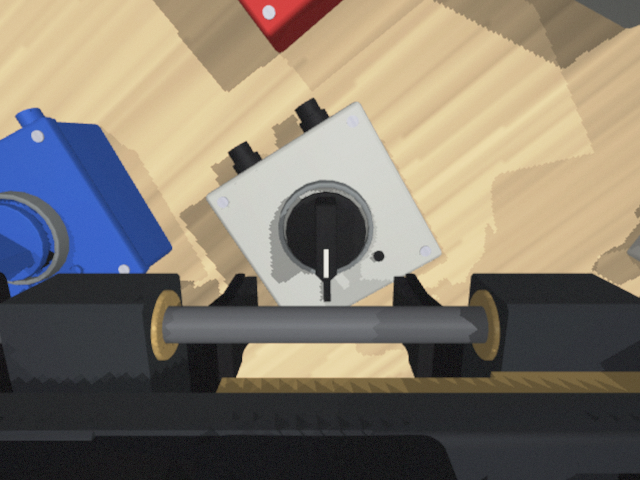

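The scene crop shows the disc seated in the collar. The line's tip is at about (250,236), against (246,239) predicted for home and (245,222) if it were still up. In the wrist view the line (326,250–278) runs straight into the ridge (327,290). The tool is clear.

```bash
python3 -c "
from plant import manip
print(manip.hand_in())"
```

```text
the job is handed in; nothing more can be done
None
```

The isolator is switched on and handed in. I gripped the bar knob, pulled it up 16 mm, turned it 58° clockwise from the stud to the ridge, pushed it down to its stop, let go, and raised the gripper clear.

- **Position:** the last wrist picture shows the white line pointing straight at the ridge.
- **Seated:** in the last scene picture the disc sits in its collar. The line's tip is within about 5 px (in the ×3 enlarged crop) of where it should be when home. The push ended about 0.2 mm below the height at which I first gripped it, with 15–19 N of upward force on the tool.
- **Lock:** I did not tug the knob to test it. That it locked is judged from the height, the force and the pictures.
- **Time and forces:** it took about 9.7 s of the 35 s, and the tool force was near zero at the end.
- **Round knob:** the arm stayed well away from the other grey box. I did not take another picture of it afterwards.

No check failed or disagreed.

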